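# Pack four cast wall pegs into their printed trays

## Robot

A 6-joint arm with a two-finger parallel gripper is mounted at the origin on the work surface. World frame = base frame: x ahead of the robot, y to its left, z up, the work surface at z = 0. Lengths are in m, angles in rad, forces in N, time in s.
With the tool pointing down it reaches from about 0.35 to 0.975 m from the base axis. Payload 4.9 kg.
Tool frame: the origin (TCP) lies at the very end of the fingers, on their centre line; the grasp point (between the pads) lies 19 mm behind it; z points along the fingers, x is the direction in which the jaws open and shut, and the axes are right-handed (so a half turn about z gives the same grasp; the last joint's range is limited). The gripper opens to 85 mm and grips with 20 to 120 N. Pads are 22 mm wide; open, the fingers measure 114 mm over their backs; the gripper's body (76 mm by 85 mm) begins 54 mm behind the grasp point. The pads swing forward as they close: fully open they stand 13 mm farther back than shut.
Start: joints at [-1.348, 0.053, 1.613, -0, 1.476, -0.119], TCP at [0.209, -0.589, 0.231] pointing down, gripper open.
Joint ranges: [-3.01, 3.01], [-1.01, 2.22], [0.06, 2.58], [-1.02, 4.17], [0.09, 2.62], [-3.14, 3.14]. Speed limits (rad/s): [2.57, 2.57, 3.14, 3.14, 3.14, 3.14].

## Interface

Orientations are given as a rotation vector (axis times angle).
In Python, from station import ctrl gives the robot as it stands.
- The arm moves only by the shell command python3 -m handwheel 'ROWS' [OPENING] [FORCE]. ROWS is a JSON object of lists of equal length, an entry for each row: "offset": the shift along the world's x, y, z in units of 40 mm (1.0 is 40 mm), a list of three; "roll": the turn about the world's z in units of 6 degrees (1.0 is 6 degrees). A call has exactly 10 rows; each row is the pose to reach, as a shift and turn from the pose commanded when the call began; what a row does not reach only later rows make up. A row lasts 1/10 s, in which the tool goes at most 50 mm and 8.59 degrees, less where a joint would pass 70% of its speed; a pose out of reach is approached as far as the arm can. A call with a gripper value outside its range is refused whole. OPENING is the finger opening in mm, from 0 to 85.4, set as the call begins (- or left out, the last holds). The fingers move at their own pace and stop on an object; FORCE is the grip in N (left out, the last holds). Time passes only in rows, so rows that repeat a pose let the fingers close, or fill a call up. It gives the time, the measured TCP pose, the force and the opening at its end, in the units of the state.
- ctrl.get_obs(): the state, without advancing time (a new reading comes with each control period).
- ctrl.get_image(name): name is "scene" or "top"; returns a dict with "img" (420x560x3 uint8, red, green, blue), "fx", "fy", "cx", "cy" (pixels), "T" (4x4, takes a point from camera to world coordinates). Camera axes: x right, y down, z forward; pixel columns grow to the right and rows downward; lengths in m; the calibration is good to about 2 mm. A picture is of the moment at which its call begins. There is no depth.
- ctrl.finish_job(): hands the job in, once; it reports no verdict.
The state is a dict: "t": time; "q": joint angles; "dq": joint speeds; "effort": joint torques, N m; "tool_pos": TCP position; "tool_rot": TCP orientation; "contact_force": force on the tool from outside, world axes, zero at the start; "wrist_torque": the same for the moment, N m; "opening": finger opening in m.
Only numpy, scipy, OpenCV 4.12 (cv2) and the standard library are available. Lean on these libraries where they do the work, as an engineer would, in place of code of your own. Each camera call takes 0.05 s, during which the arm holds its last target.

## Task

Pack this lot of four white cast-metal wall pegs: lay each one flat, peg upward, in the cardboard tray printed with its silhouette, centred on the print; the large and the small daisy each have their own size of print. The butterfly and the leaf must also lie along their prints (either way round), while the daisies' petals may point anywhere. Leave the green glass jar standing where it is.

Things in the scene. Friction and masses are not known exactly. Their poses are not given: they have to be found in the camera images.
- daisy_large: Large six-petal daisy, 84 mm across the petals. White-painted cast-metal wall peg lying on its back plate, peg upward; origin at the centre of the plate's underside, z up along the peg. Plate 7 mm thick; the peg on its centre is a straight round post 22 mm in diameter, its top 45 mm above the underside. How the petals point is free. About 0.2 kg.
- daisy_small: Small six-petal daisy, 56 mm across the petals. White-painted cast-metal wall peg lying on its back plate, peg upward; origin at the centre of the plate's underside, z up along the peg. Plate 7 mm thick; the peg on its centre is a straight round post 22 mm in diameter, its top 45 mm above the underside. How the petals point is free. About 0.12 kg.
- butterfly: Butterfly with four equal rounded wings, 88 mm along its straight narrow body (x) and 88 mm over the wings (y). White-painted cast-metal wall peg lying on its back plate, peg upward; origin at the centre of the plate's underside, z up along the peg. Plate 7 mm thick; the peg on its centre is an upright block, 30 mm along x and 16 mm thick along y, its top 45 mm above the underside. It looks the same turned by half a turn. About 0.2 kg.
- leaf: Leaf, a pointed oval 80 mm long (x) and 41 mm wide (y). White-painted cast-metal wall peg lying on its back plate, peg upward; origin at the centre of the plate's underside, z up along the peg. Plate 7 mm thick; the peg on its centre is an upright block, 30 mm along x and 16 mm thick along y, its top 45 mm above the underside. It looks the same turned by half a turn. About 0.16 kg.
- tray_daisy_large: Shallow square open cardboard tray, 118 x 118 mm outside, 12 mm high, walls and floor 3 mm thick, fixed to the table, with a dark silhouette of the large daisy (87 mm across) at full size printed on the middle of its floor. Origin at the centre of the tray's underside, z up, so a peg lying in it has its origin 3 mm above this one. Its turn does not matter.
- tray_daisy_small: Shallow square open cardboard tray, 118 x 118 mm outside, 12 mm high, walls and floor 3 mm thick, fixed to the table, with a dark silhouette of the small daisy (59 mm across) at full size printed on the middle of its floor. Origin at the centre of the tray's underside, z up, so a peg lying in it has its origin 3 mm above this one. Its turn does not matter.
- tray_butterfly: Shallow square open cardboard tray, 118 x 118 mm outside, 12 mm high, walls and floor 3 mm thick, fixed to the table, with a dark silhouette of the butterfly at full size printed on the middle of its floor. Origin at the centre of the tray's underside, z up, so a peg lying in it has its origin 3 mm above this one. The silhouette's lengthwise axis (the butterfly's body) runs along this body's x axis, which is parallel to two of the tray's sides.
- tray_leaf: Shallow square open cardboard tray, 118 x 118 mm outside, 12 mm high, walls and floor 3 mm thick, fixed to the table, with a dark silhouette of the leaf at full size printed on the middle of its floor. Origin at the centre of the tray's underside, z up, so a peg lying in it has its origin 3 mm above this one. The silhouette's lengthwise axis (the line from point to point) runs along this body's x axis, which is parallel to two of the tray's sides.
- jar: Green glass jar with a metal lid, 44 mm in diameter and 70 mm high, standing loose on the table among the trays and pegs; it is not part of the lot and is to be left standing where it is. Origin at the centre of its underside.

How it is judged:
At the end, for the whole second after the job is handed in: Each of the four pegs lies flat on the floor of its own tray (origin within 12 mm of the tray's centre horizontally and less than 7 mm above its underside, tilt under 0.1 rad), released and at rest; the butterfly and the leaf lie within 15 degrees of the direction of their prints, either way round (horizontal distance between daisy_large and tray_daisy_large below 0.012 m and z of daisy_large in the frame of tray_daisy_large between 0 and 0.007 m and angle between each of daisy_large, daisy_small, butterfly, leaf's own z axis and vertical below 0.1 rad and linear speed of each of daisy_large, daisy_small, butterfly, leaf below 0.02 m/s and horizontal distance between daisy_small and tray_daisy_small below 0.012 m and z of daisy_small in the frame of tray_daisy_small between 0 and 0.007 m and horizontal distance between butterfly and tray_butterfly below 0.012 m and z of butterfly in the frame of tray_butterfly between 0 and 0.007 m and angle between the x axis of butterfly and the x axis of tray_butterfly, either way round below 0.26 rad and horizontal distance between leaf and tray_leaf below 0.012 m and z of leaf in the frame of tray_leaf between 0 and 0.007 m and angle between the x axis of leaf and the x axis of tray_leaf, either way round below 0.26 rad); the robot touches nothing.
It fails at once if the glass jar is knocked over or pushed more than 25 mm (distance of jar from where it was at the start of the episode above 0.025 m or angle between jar's own z axis and vertical above 0.35 rad).
It also fails if it takes over 115 s, if anything falls off the work surface, if the arm or the gripper's body presses on something with over 40 N, if the wrist force passes 120 N, or if a joint passes its speed limit or range.

## Working session

There is one attempt and no reset: what is moved stays moved. The work goes in short steps, Python scripts to look and compute and a shell command to move; the robot and the scene stay as the last step left them, time stands still between calls to the robot, and variables do not carry over. Pictures are saved under pics/ and viewed, and the job is handed in when it is done.

```bash
ls; mkdir -p pics; python3 - <<'E'
from station import ctrl
import cv2,numpy as np
for n in ("scene","top"):
    d=ctrl.get_image(n); cv2.imwrite(f"pics/{n}0.png",d["img"][:,:,::-1])
    np.savez(f"{n}0.npz",**d)
    print(n,d["fx"],d["fy"],d["cx"],d["cy"]); print(np.round(d["T"],4))
o=ctrl.get_obs(); print(o)
E
```

```text
pics
scene 544.7831093272234 544.7831093272234 271.37832272083523 206.1925191687643
[[ 0.7559  0.4627 -0.4632  1.1915]
 [ 0.6547 -0.5442  0.5246 -0.7691]
 [-0.0094 -0.6998 -0.7143  1.0802]
 [ 0.      0.      0.      1.    ]]
top 407.59717727338773 407.59717727338773 279.8550338675614 212.05919583188685
[[ 0.0133 -0.9986  0.0506  0.4773]
 [-0.9999 -0.013   0.0074 -0.006 ]
 [-0.0068 -0.0507 -0.9987  1.2915]
 [ 0.      0.      0.      1.    ]]
{'t': 0.1, 'q': array([-1.34800020e+00,  5.33102696e-02,  1.61416387e+00, -2.06718341e-05,
        1.47600827e+00, -1.19000233e-01]), 'dq': array([ 9.28644587e-05,  8.46340713e-05, -2.95159652e-03, -2.21658358e-03,
        2.57407319e-05,  8.27175120e-04]), 'effort': array([ 7.79358579e-04, -3.94903886e+01, -3.71362281e+01, -4.08842948e-05,
        3.93731039e-03,  2.49315440e-05]), 'tool_pos': array([ 0.20935558, -0.58828864,  0.23016963]), 'tool_rot': array([-2.56585538e+00,  1.81056181e+00,  2.22580880e-03]), 'contact_force': array([ 0.4288505 ,  0.61961129, -0.21440969]), 'wrist_torque': array([ 0.03352892,  0.02206626, -0.01923175]), 'opening': 0.08551763555665978}
```

View pics/top0.png

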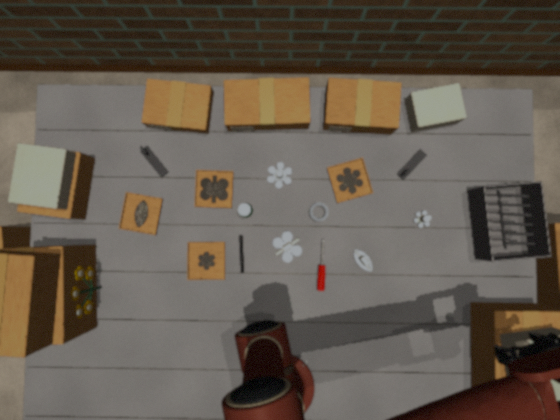

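View pics/scene0.png

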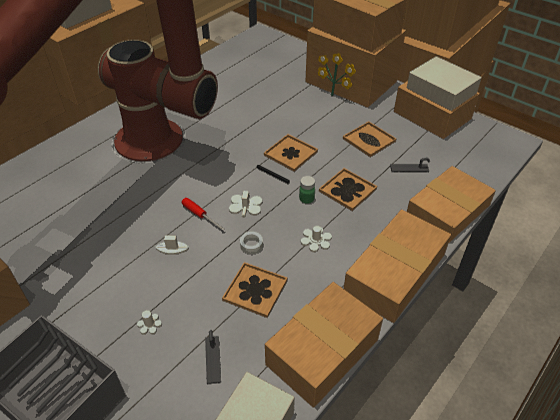

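```bash
cat > h.py <<'E'
import numpy as np,cv2
from scipy.spatial.transform import Rotation as R
def ray(d,uv,z):
    uv=np.atleast_2d(uv).astype(float)
    K=np.array([[d["fx"],0,d["cx"]],[0,d["fy"],d["cy"]],[0,0,1]],float); T=np.array(d["T"])
    r=(T[:3,:3]@np.linalg.inv(K)@np.c_[uv,np.ones(len(uv))].T).T
    return (T[:3,3]+r*((z-T[2,3])/r[:,2])[:,None])[:,:2]
def proj(d,p):
    p=np.atleast_2d(p); T=np.array(d["T"]); c=(p-T[:3,3])@T[:3,:3]
    return np.c_[d["fx"]*c[:,0]/c[:,2]+d["cx"],d["fy"]*c[:,1]/c[:,2]+d["cy"]]
def rect(d,z,cx,cy,half=0.08,s=2000):
    # metric orthophoto of plane z: col = -y, row = -x
    n=int(2*half*s)
    w=np.array([[cx+half,cy+half],[cx+half,cy-half],[cx-half,cy-half],[cx-half,cy+half]])
    uv=proj(d,np.c_[w,np.full(4,z)]).astype(np.float32)
    H=cv2.getPerspectiveTransform(uv,np.float32([[0,0],[n,0],[n,n],[0,n]]))
    return cv2.warpPerspective(d["img"],H,(n,n),flags=cv2.INTER_CUBIC)
E
python3 - <<'E'
from h import *
t=dict(np.load("top0.npz")); s=dict(np.load("scene0.npz"))
px=dict(DL=(280,176),DS=(423,219),BF=(287,247),LF=(363,260),tDL=(349,180),tBF=(214,189),tDS=(206,260),tLF=(141,213),jar=(245,210),ring=(319,212))
rows=[]
for k,p in px.items():
    z=.07 if k=='jar' else (.003 if k[0]=='t' else .007)
    c=ray(t,p,z)[0]; print(k,np.round(c,3))
    ims=[]
    for d in (t,s):
        im=rect(d,z,*c)[:,:,::-1].copy()
        ims.append(cv2.resize(im,(160,160),interpolation=cv2.INTER_AREA))
    rows.append(np.vstack(ims))
cv2.imwrite("pics/rect.png",np.clip(np.vstack([np.hstack(rows[:5]),np.hstack(rows[5:])])[:640].astype(float)*1.3,0,255)[:, :800].astype(np.uint8)[:600])
E
```

```text
DL [0.657 0.005]
DS [ 0.526 -0.447]
BF [ 0.433 -0.02 ]
LF [ 0.395 -0.259]
tDL [ 0.647 -0.215]
tBF [0.613 0.214]
tDS [0.388 0.234]
tLF [0.534 0.444]
jar [0.544 0.108]
ring [ 0.544 -0.12 ]
```

View pics/rect.png

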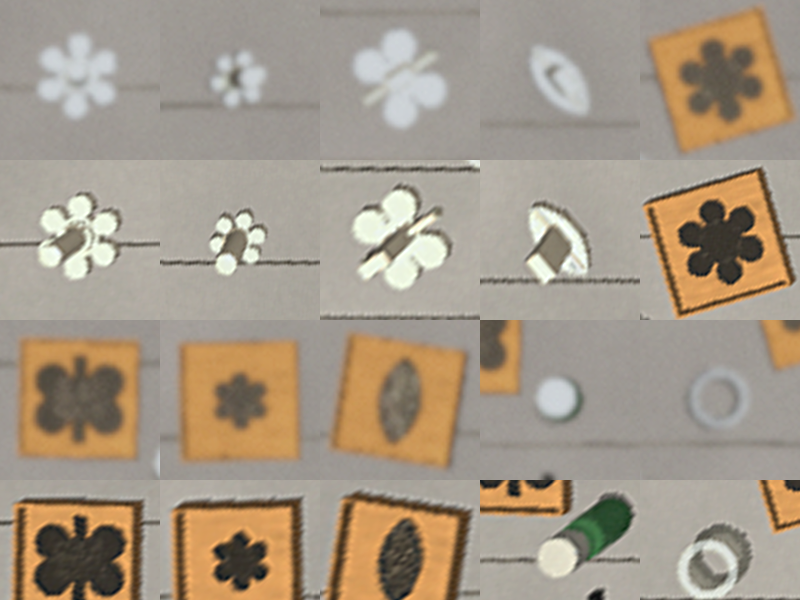

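```bash
cat > meas.py <<'E'
from h import *
def blob(d,z,c,dark,thr=None,half=0.08):
    im=rect(d,z,*c,half=half)
    g=im.min(2) if not dark else im[:,:,0]   # red channel for prints, min for white
    n=g.shape[0]
    if dark:
        # tray mask: orange; keep print = dark inside central 90mm
        m=(g<(thr or 110)).astype(np.uint8)
    else: m=(g>(thr or 150)).astype(np.uint8)
    m=cv2.morphologyEx(m,cv2.MORPH_CLOSE,np.ones((5,5),np.uint8))
    cs,_=cv2.findContours(m,cv2.RETR_EXTERNAL,cv2.CHAIN_APPROX_NONE)
    cs=[k for k in cs if 600<cv2.contourArea(k)<40000 and np.hypot(*(k[:,0].mean(0)-n/2))<60]
    if not cs: return None
    k=max(cs,key=cv2.contourArea)
    (x,y),r=cv2.minEnclosingCircle(k)
    rc=cv2.minAreaRect(k); M=cv2.moments(k)
    ang=0.5*np.degrees(np.arctan2(2*M['mu11'],M['mu20']-M['mu02']))
    # world: X=cx+half-row/s, Y=cy+half-col/s ; img dir (cos,sin)->world(-sin,-cos)
    w=lambda u,v:np.round([c[0]+half-v/2000,c[1]+half-u/2000],4)
    wa=np.degrees(np.arctan2(-np.cos(np.radians(ang)),-np.sin(np.radians(ang))))%180
    return dict(circ=w(x,y),dia=round(r,1),rect=w(*rc[0]),sz=np.round(np.array(rc[1])/2,1),ra=round(rc[2],1),cen=w(M['m10']/M['m00'],M['m01']/M['m00']),ax=round(wa,1)),k
px=dict(DL=(280,176),DS=(423,219),BF=(287,247),LF=(363,260),tDL=(349,180),tBF=(214,189),tDS=(206,260),tLF=(141,213))
E
python3 - <<'E'
from meas import *
t=dict(np.load("top0.npz")); s=dict(np.load("scene0.npz"))
for k,p in px.items():
    z=.003 if k[0]=='t' else .007
    c=ray(t,p,z)[0]
    for nm,d in(("top",t),("sc",s)):
        g=rect(d,z,*c); 
        mm=g.min(2); thr=None
        if k[0]!='t': bg=np.median(mm); thr=(bg+np.percentile(mm,99.5))/2
        else: thr=(np.percentile(g[60:260,60:260,0],3)+np.percentile(g[60:260,60:260,0],80))/2
        r=blob(d,z,c,k[0]=='t',thr)
        print(k,nm,int(thr),*(f"{a}:{b}" for a,b in r[0].items()) if r else [None])
E
```

```text
DL top 137 circ:[0.661  0.0071] dia:84.9 rect:[0.6608 0.0076] sz:[76.2 84.2] ra:1.9 cen:[0.6611 0.0071] ax:143.5
DL sc 155 circ:[0.6593 0.0072] dia:82.9 rect:[6.626e-01 5.000e-04] sz:[75.1 67.9] ra:64.1 cen:[0.6614 0.0023] ax:26.2
DS top 134 circ:[ 0.5301 -0.4554] dia:50.5 rect:[ 0.531  -0.4599] sz:[50.5 26. ] ra:79.0 cen:[ 0.53   -0.4581] ax:11.6
DS sc 152 circ:[ 0.5022 -0.433 ] dia:20.6 rect:[ 0.5021 -0.4327] sz:[19.5 19.5] ra:90.0 cen:[ 0.5021 -0.433 ] ax:175.2
BF top 137 circ:[ 0.4338 -0.0199] dia:98.4 rect:[ 0.4344 -0.0199] sz:[88.5 81.3] ra:55.4 cen:[ 0.434  -0.0202] ax:34.0
BF sc 156 circ:[ 0.4128 -0.0223] dia:89.0 rect:[ 0.4081 -0.0249] sz:[41.5 87.2] ra:62.5 cen:[ 0.4113 -0.0281] ax:111.7
LF top 135 circ:[ 0.3954 -0.2589] dia:82.2 rect:[ 0.3952 -0.2586] sz:[80.8 41.6] ra:41.6 cen:[ 0.3953 -0.2585] ax:38.9
LF sc 156 circ:[ 0.3939 -0.2579] dia:81.7 rect:[ 0.3947 -0.2586] sz:[81.3 36.8] ra:45.0 cen:[ 0.3966 -0.2595] ax:41.4
tDL top 113 circ:[ 0.6471 -0.2157] dia:84.9 rect:[ 0.6469 -0.2156] sz:[84.  76.1] ra:74.1 cen:[ 0.6474 -0.2153] ax:154.4
tDL sc 101 circ:[ 0.6455 -0.2149] dia:88.1 rect:[ 0.6453 -0.2148] sz:[78.5 87.3] ra:45.6 cen:[ 0.6457 -0.2153] ax:111.6
tBF top 109 circ:[0.6143 0.2148] dia:98.3 rect:[0.6142 0.2144] sz:[87.6 85.1] ra:0.8 cen:[0.6143 0.2148] ax:89.4
tBF sc 99 circ:[0.6142 0.2143] dia:101.7 rect:[0.6135 0.2143] sz:[91.  89.2] ra:2.9 cen:[0.613  0.2145] ax:91.0
tDS top 115 circ:[0.3876 0.234 ] dia:56.8 rect:[0.3876 0.234 ] sz:[55.5 50.5] ra:90.0 cen:[0.3877 0.234 ] ax:121.1
tDS sc 102 circ:[0.3874 0.234 ] dia:59.8 rect:[0.3867 0.2336] sz:[52.8 59.8] ra:59.0 cen:[0.3868 0.2339] ax:109.9
tLF top 121 circ:[0.5329 0.4438] dia:86.4 rect:[0.5329 0.4445] sz:[85. 43.] ra:90.0 cen:[0.533  0.4444] ax:170.5
tLF sc 106 circ:[0.5334 0.4443] dia:176.9 rect:[0.5309 0.4353] sz:[149.9 128.1] ra:9.1 cen:[0.5354 0.4377] ax:89.5
```

```bash
python3 - <<'E'
from meas import *
t=dict(np.load("top0.npz")); s=dict(np.load("scene0.npz"))
c=ray(t,px["DS"],.007)[0];out=[]
for d in(t,s):
    im=rect(d,.007,*c,half=.05); bg=np.median(im.min(2)); mx=np.percentile(im.min(2),99.5)
    for f in(.35,.5):
        m=(im.min(2)>bg+f*(mx-bg)).astype(np.uint8)
        p=np.argwhere(m[20:180,20:180])[:,::-1]+20
        k=cv2.convexHull(p.astype(np.float32)); (x,y),r=cv2.minEnclosingCircle(k)
        print(f,c[0]+.05-y/2000,c[1]+.05-x/2000,r)
    im=cv2.resize(im,(400,400))[:,:,::-1].copy()
    for g in range(0,400,40): cv2.line(im,(g,0),(g,8),(0,0,255));cv2.line(im,(0,g),(8,g),(0,0,255))
    out.append(im)
print(c); cv2.imwrite("pics/ds.png",np.hstack(out))
print(ray(t,(319,212),.02))
E
```

```text
0.35 0.5276391931504241 -0.44569065259986246 58.502235412597656
0.5 0.5276391931504241 -0.44569065259986246 56.00456237792969
0.35 0.522889193150424 -0.44069065259986245 64.67814636230469
0.5 0.522889193150424 -0.44119065259986245 63.76725387573242
[ 0.52638919 -0.44694065]
[[ 0.5435114  -0.11871001]]
```

View pics/ds.png

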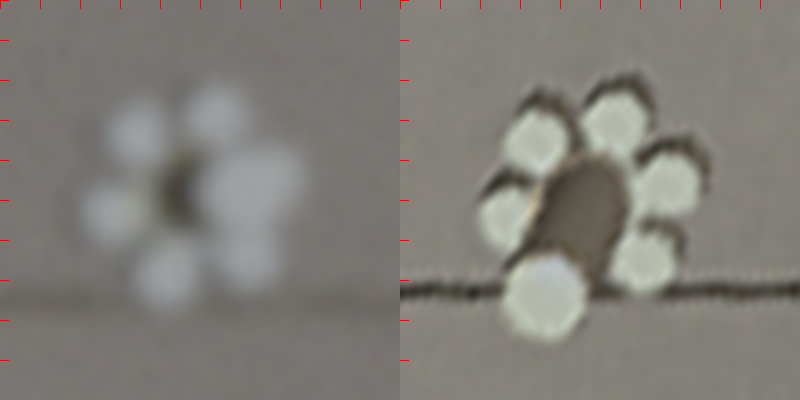

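```bash
python3 -m handwheel '{"offset":[[0.6,0.3,0],[1.4,0.6,0],[2.3,1.0,0],[3.2,1.4,0],[4.2,1.9,-0.5],[5.2,2.4,-1.0],[6.2,2.8,-1.5],[7.0,3.2,-2.0],[7.7,3.5,-2.5],[7.96,3.6,-2.75]],"roll":[0,0,0,0,0,0,0,0,0,0]}' 60 60
```

```text
t: 1.1
tool_pos: [0.5291, -0.442, 0.118]
tool_rot: [-2.568, 1.807, 0.006]
contact_force: [-0.1, 0.6, -0.4]
opening: 0.0602
```

```bash
python3 -m handwheel '{"offset":[[0,-0.02,-0.2],[0,-0.02,-0.6],[0,-0.02,-1.0],[0,-0.02,-1.4],[0,-0.02,-1.8],[0,-0.02,-2.1],[0,-0.02,-2.4],[0,-0.02,-2.6],[0,-0.02,-2.68],[0,-0.02,-2.68]],"roll":[0,0,0,0,0,0,0,0,0,0]}' 60 60
python3 - <<'E'
from station import ctrl
import cv2
d=ctrl.get_image("scene"); cv2.imwrite("pics/s1.png",cv2.resize(d["img"][250:400,60:260,::-1],(800,600),interpolation=3)); print(ctrl.get_obs()["tool_pos"])
E
```

```text
t: 2.1
tool_pos: [0.5278, -0.4455, 0.0137]
tool_rot: [-2.567, 1.811, 0.001]
contact_force: [0.3, 0.2, 0.2]
opening: 0.06
[ 0.528145   -0.44578744  0.01438772]
```

View pics/s1.png

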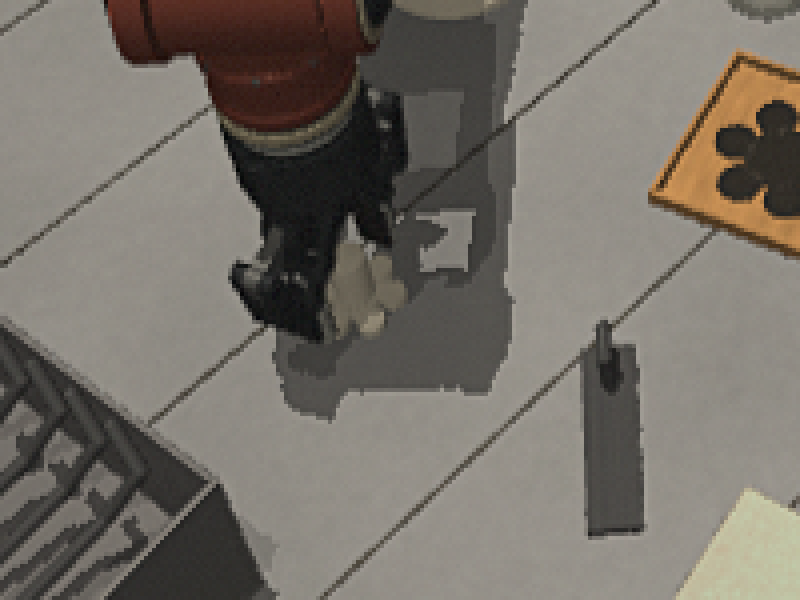

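The post stands between the fingers (around 355,275 in the crop). Closing.

```bash
python3 -m handwheel '{"offset":[[0,0,0],[0,0,0],[0,0,0],[0,0,0],[0,0,0],[0,0,0],[0,0,0],[0,0,0],[0,0,0],[0,0,0]],"roll":[0,0,0,0,0,0,0,0,0,0]}' 0 60
```

```text
t: 3.15
tool_pos: [0.5284, -0.4461, 0.015]
tool_rot: [2.567, -1.811, 0.002]
contact_force: [-0.3, 0.9, 5.5]
opening: 0.0204
```

```bash
python3 -m handwheel '{"offset":[[0,0,0.3],[0,0,1.0],[0,0.2,2.0],[-0.1,0.6,2.9],[-0.3,1.3,3.6],[-0.5,2.2,4.0],[-0.7,3.2,4.0],[-0.9,4.2,4.0],[-1.1,5.2,4.0],[-1.3,6.2,4.0]],"roll":[0,0,0,0,0,0,0,0,0,0]}'
python3 -m handwheel '{"offset":[[-0.2,1,0],[-0.4,2,0],[-0.6,3.1,0],[-0.85,4.2,0],[-1.1,5.3,0],[-1.3,6.4,0],[-1.5,7.5,0],[-1.7,8.6,0],[-1.9,9.5,0],[-2.0,10.2,0]],"roll":[0,0,0,0,0,0,0,0,0,0]}'
python3 - <<'E'
from station import ctrl
import cv2
d=ctrl.get_image("scene"); cv2.imwrite("pics/s2.png",d["img"][:,:,::-1]); print(ctrl.get_obs()["tool_pos"])
E
```

```text
t: 4.15
tool_pos: [0.4748, -0.1959, 0.1736]
tool_rot: [2.566, -1.812, -0.002]
contact_force: [0.9, 0.4, -1.1]
opening: 0.0204
t: 5.15
tool_pos: [0.3944, 0.2121, 0.1738]
tool_rot: [2.568, -1.809, -0.001]
contact_force: [0.9, -0.3, -2.2]
opening: 0.0205
[0.39402915 0.214833   0.17386082]
```

View pics/s2.png

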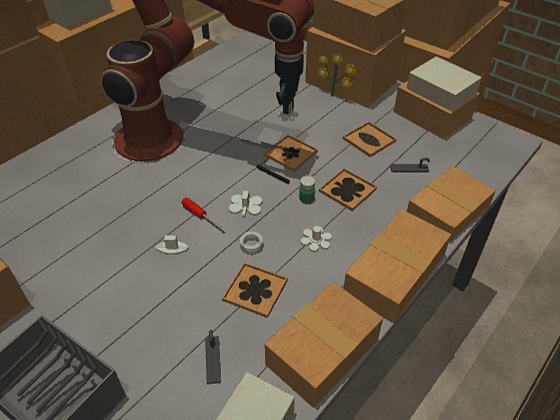

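```bash
python3 -m handwheel '{"offset":[[-0.1,0.3,-0.3],[-0.2,0.5,-0.9],[-0.2,0.55,-1.6],[-0.2,0.55,-2.3],[-0.2,0.55,-2.8],[-0.2,0.55,-3.1],[-0.2,0.55,-3.3],[-0.2,0.55,-3.3],[-0.2,0.55,-3.3],[-0.2,0.55,-3.3]],"roll":[0,0,0,0,0,0,0,0,0,0]}'
```

```text
t: 6.2
tool_pos: [0.3889, 0.2327, 0.0434]
tool_rot: [-2.565, 1.81, -0.002]
contact_force: [0.2, -0.3, -0.8]
opening: 0.0204
```

```bash
python3 -m handwheel '{"offset":[[-0.03,0.03,-0.1],[-0.03,0.03,-0.25],[-0.03,0.03,-0.4],[-0.03,0.03,-0.5],[-0.03,0.03,-0.55],[-0.03,0.03,-0.6],[-0.03,0.03,-0.62],[-0.03,0.03,-0.62],[-0.03,0.03,-0.62],[-0.03,0.03,-0.62]],"roll":[0,0,0,0,0,0,0,0,0,0]}'
```

```text
t: 7.2
tool_pos: [0.3868, 0.2337, 0.018]
tool_rot: [2.567, -1.811, -0.0]
contact_force: [-3.1, -1.4, 5.2]
opening: 0.0203
```

```bash
python3 -m handwheel '{"offset":[[0,0,0],[0,0,0],[0,0,0],[0,0,0],[0,0,0],[0,0,0],[0,0,0.3],[0,0,0.9],[0,0,1.6],[0,0,2.4]],"roll":[0,0,0,0,0,0,0,0,0,0]}' 55
```

```text
t: 8.2
tool_pos: [0.3862, 0.2334, 0.1145]
tool_rot: [2.566, -1.811, -0.001]
contact_force: [0.6, 0.1, -0.0]
opening: 0.055
```

```bash
python3 -m handwheel '{"offset":[[0.1,-0.4,0.3],[0.2,-1.1,0.4],[0.4,-1.9,0.4],[0.5,-2.7,0.4],[0.7,-3.5,0.4],[0.8,-4.3,0.4],[1.0,-5.1,0.4],[1.1,-5.7,0.4],[1.19,-6.2,0.4],[1.19,-6.33,0.4]],"roll":[-1.25,-2.5,-3.75,-5,-6.25,-7.5,-8.75,-10,-11.25,-12.5]}' 55
python3 -m handwheel '{"offset":[[0,0,-0.2],[0,0,-0.6],[0,0,-1.0],[0,0,-1.3],[0,0,-1.5],[0,0,-1.5],[0,0,-1.5],[0,0,-1.5],[0,0,-1.5],[0,0,-1.5]],"roll":[0,0,0,0,0,0,0,0,0,0]}'
python3 - <<'E'
from station import ctrl
import cv2
from scipy.spatial.transform import Rotation as R
o=ctrl.get_obs();x=R.from_rotvec(o["tool_rot"]).as_matrix()[:,0];import numpy as np
d=ctrl.get_image("scene"); cv2.imwrite("pics/s3.png",cv2.resize(d["img"][120:270,170:370,::-1],(800,600),interpolation=3)); print(o["tool_pos"],np.degrees(np.arctan2(x[1],x[0])),o["q"])
E
```

```text
t: 9.2
tool_pos: [0.4348, -0.0215, 0.1305]
tool_rot: [-0.922, 3.002, -0.002]
contact_force: [0.0, 0.7, 0.2]
opening: 0.0548
t: 10.2
tool_pos: [0.4347, -0.0197, 0.0699]
tool_rot: [-0.934, 2.999, -0.001]
contact_force: [0.1, -0.3, -0.2]
opening: 0.0548
[ 0.43469356 -0.01972943  0.06988031] -145.41221483343378 [-2.16715453e-01 -2.63153539e-01  2.18637594e+00  4.60644562e-06
  1.21727917e+00  2.32120517e+00]
```

View pics/s3.png

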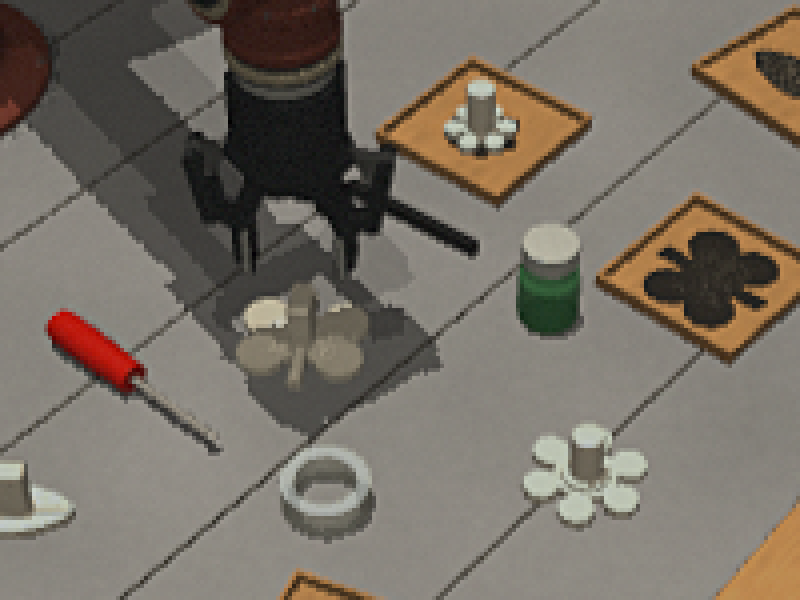

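```bash
python3 -m handwheel '{"offset":[[0,0,-0.2],[0,0,-0.5],[0,0,-0.9],[0,0,-1.2],[0,0,-1.33],[0,0,-1.33],[0,0,-1.33],[0,0,-1.33],[0,0,-1.33],[0,0,-1.33]],"roll":[0,0,0,0,0,0,0,0,0,0]}'
python3 -m handwheel '{"offset":[[0,0,0],[0,0,0],[0,0,0],[0,0,0],[0,0,0],[0,0,0],[0,0,0],[0,0,0],[0,0,0],[0,0,0]],"roll":[0,0,0,0,0,0,0,0,0,0]}' 0 60
```

```text
t: 11.25
tool_pos: [0.4347, -0.0197, 0.0167]
tool_rot: [-0.934, 2.999, -0.001]
contact_force: [-0.2, -0.4, -0.6]
opening: 0.055
t: 12.25
tool_pos: [0.4346, -0.0197, 0.0164]
tool_rot: [-0.934, 2.999, -0.001]
contact_force: [0.1, 0.8, 3.5]
opening: 0.015
```

```bash
python3 -m handwheel '{"offset":[[0,0,0.3],[0,0,1.0],[0,0,2.0],[0,0,2.9],[0,0,3.7],[0.2,0.3,4.1],[0.6,0.8,4.2],[1.1,1.5,4.2],[1.7,2.2,4.2],[2.3,2.9,4.2]],"roll":[0,0,0,0,0,0.5,1.5,2.5,3.5,4.5]}'
python3 -m handwheel '{"offset":[[0.5,0.7,0],[1.0,1.4,0],[1.5,2.0,0],[1.9,2.5,0],[2.1,2.8,0],[2.2,2.95,-0.3],[2.2,2.95,-1.0],[2.2,2.95,-1.8],[2.2,2.95,-2.4],[2.2,2.95,-2.7]],"roll":[1,2,3,4,4.7,4.7,4.7,4.7,4.7,4.7]}'
python3 -m handwheel '{"offset":[[0,0,-0.2],[0,0,-0.4],[0,0,-0.5],[0,0,-0.5],[0,0,-0.5],[0,0,-0.5],[0,0,-0.5],[0,0,-0.5],[0,0,-0.5],[0,0,-0.5]],"roll":[0,0,0,0,0,0,0,0,0,0]}'
python3 - <<'E'
from station import ctrl
import cv2
from scipy.spatial.transform import Rotation as R
o=ctrl.get_obs();x=R.from_rotvec(o["tool_rot"]).as_matrix()[:,0];import numpy as np
d=ctrl.get_image("scene"); cv2.imwrite("pics/s4.png",cv2.resize(d["img"][90:240,250:450,::-1],(800,600),interpolation=3)); print(o["tool_pos"],np.degrees(np.arctan2(x[1],x[0])),o["q"])
E
```

```text
t: 13.25
tool_pos: [0.526, 0.0975, 0.1836]
tool_rot: [1.613, -2.694, -0.001]
contact_force: [0.1, -0.9, -1.4]
opening: 0.0151
t: 14.25
tool_pos: [0.611, 0.2132, 0.0714]
tool_rot: [2.211, -2.223, -0.006]
contact_force: [0.0, 0.9, -2.0]
opening: 0.0151
t: 15.25
tool_pos: [0.6143, 0.2144, 0.0562]
tool_rot: [-2.217, 2.226, -0.0]
contact_force: [0.1, 0.0, -1.5]
opening: 0.0151
[0.61429858 0.2143672  0.05615487] -90.21947779004283 [2.21449219e-01 2.71396627e-01 1.67571223e+00 2.15060743e-05
 1.19441219e+00 1.79606825e+00]
```

View pics/s4.png

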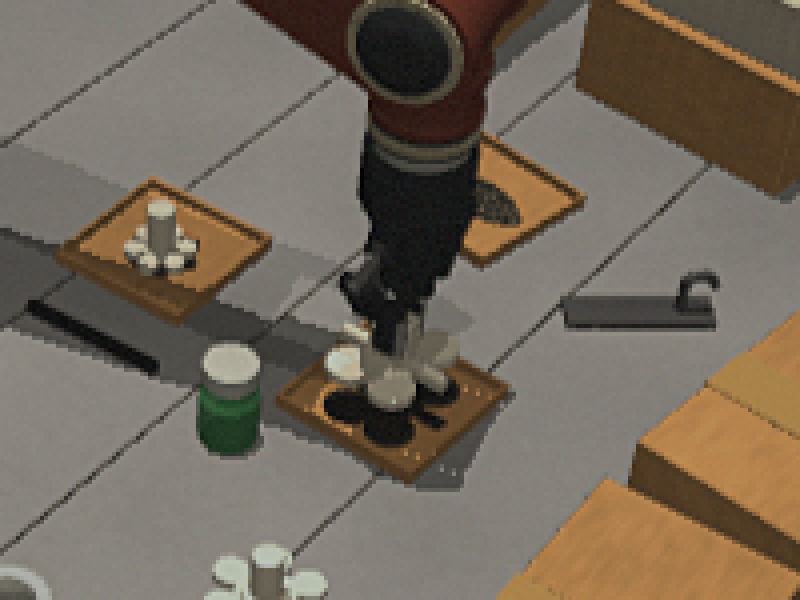

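```bash
python3 -m handwheel '{"offset":[[0,0,-0.2],[0,0,-0.4],[0,0,-0.6],[0,0,-0.75],[0,0,-0.85],[0,0,-0.9],[0,0,-0.92],[0,0,-0.92],[0,0,-0.92],[0,0,-0.92]],"roll":[0,0,0,0,0,0,0,0,0,0]}'
python3 -m handwheel '{"offset":[[0,0,0],[0,0,0],[0,0,0],[0,0,0],[0,0,0],[0,0,0],[0,0,0.3],[0,0,0.9],[0,0,1.6],[0,0,2.4]],"roll":[0,0,0,0,0,0,0,0,0,0]}' 50
```

```text
t: 16.3
tool_pos: [0.6144, 0.2144, 0.0195]
tool_rot: [-2.217, 2.225, -0.0]
contact_force: [0.7, -1.1, -2.0]
opening: 0.0151
t: 17.3
tool_pos: [0.6138, 0.2143, 0.1163]
tool_rot: [2.217, -2.225, -0.001]
contact_force: [1.2, 0.1, -0.3]
opening: 0.05
```

```bash
python3 -m handwheel '{"offset":[[0.1,-0.3,0.3],[0.3,-1.0,0.5],[0.5,-1.8,0.5],[0.7,-2.7,0.5],[0.9,-3.6,0.5],[1.0,-4.3,0.4],[1.1,-4.9,0],[1.16,-5.18,-0.5],[1.16,-5.18,-1.0],[1.16,-5.18,-1.2]],"roll":[0,0,0,0,0,0,0,0,0,0]}' 55
python3 - <<'E'
from station import ctrl
import cv2,numpy as np
from meas import *
d=ctrl.get_image("scene"); cv2.imwrite("pics/s5.png",cv2.resize(d["img"][140:290,230:430,::-1],(800,600),interpolation=3)); print(ctrl.get_obs()["tool_pos"])
E
```

```text
t: 18.3
tool_pos: [0.6589, 0.0059, 0.0643]
tool_rot: [2.214, -2.225, -0.005]
contact_force: [-0.2, 0.1, 0.1]
opening: 0.0547
[0.65851898 0.00645322 0.06371926]
```

View pics/s5.png

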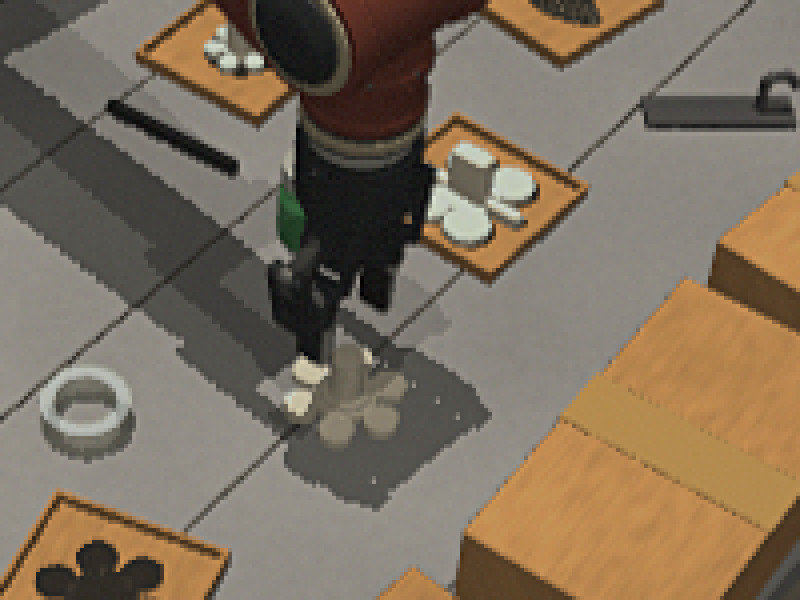

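```bash
python3 -m handwheel '{"offset":[[0,0,-0.2],[0,0,-0.5],[0,0,-0.8],[0,0,-1.1],[0,0,-1.25],[0,0,-1.28],[0,0,-1.28],[0,0,-1.28],[0,0,-1.28],[0,0,-1.28]],"roll":[0,0,0,0,0,0,0,0,0,0]}'
python3 -m handwheel '{"offset":[[0,0,0],[0,0,0],[0,0,0],[0,0,0],[0,0,0],[0,0,0],[0,0,0],[0,0,0],[0,0,0],[0,0,0]],"roll":[0,0,0,0,0,0,0,0,0,0]}' 0 60
```

```text
t: 19.35
tool_pos: [0.6611, 0.0071, 0.0167]
tool_rot: [-2.217, 2.225, -0.001]
contact_force: [-0.4, -0.5, -0.9]
opening: 0.0549
t: 20.35
tool_pos: [0.661, 0.0072, 0.0165]
tool_rot: [-2.217, 2.225, -0.001]
contact_force: [-1.2, 0.8, 5.4]
opening: 0.0204
```

```bash
python3 -m handwheel '{"offset":[[0,0,0.3],[0,0,0.9],[0,0,1.6],[0,-0.3,2.1],[-0.1,-0.9,2.4],[-0.15,-1.7,2.5],[-0.2,-2.6,2.5],[-0.25,-3.5,2.5],[-0.3,-4.4,2.5],[-0.35,-5.1,2.5]],"roll":[0,0,0,0,0,0,0,0,0,0]}'
python3 -m handwheel '{"offset":[[0,-0.3,0],[-0.02,-0.46,-0.2],[-0.02,-0.46,-0.6],[-0.02,-0.46,-1.0],[-0.02,-0.46,-1.3],[-0.02,-0.46,-1.5],[-0.02,-0.46,-1.6],[-0.02,-0.46,-1.6],[-0.02,-0.46,-1.6],[-0.02,-0.46,-1.6]],"roll":[0,0,0,0,0,0,0,0,0,0]}'
python3 - <<'E'
from station import ctrl
import cv2,numpy as np
d=ctrl.get_image("scene"); cv2.imwrite("pics/s6.png",cv2.resize(d["img"][180:330,160:360,::-1],(800,600),interpolation=3)); print(ctrl.get_obs()["tool_pos"])
E
```

```text
t: 21.35
tool_pos: [0.6454, -0.1988, 0.115]
tool_rot: [2.215, -2.226, -0.002]
contact_force: [0.0, 0.2, -2.5]
opening: 0.02
t: 22.35
tool_pos: [0.6466, -0.2155, 0.0532]
tool_rot: [-2.217, 2.225, -0.003]
contact_force: [-0.1, -0.9, -1.7]
opening: 0.0202
[ 0.64652902 -0.21551578  0.05317998]
```

View pics/s6.png

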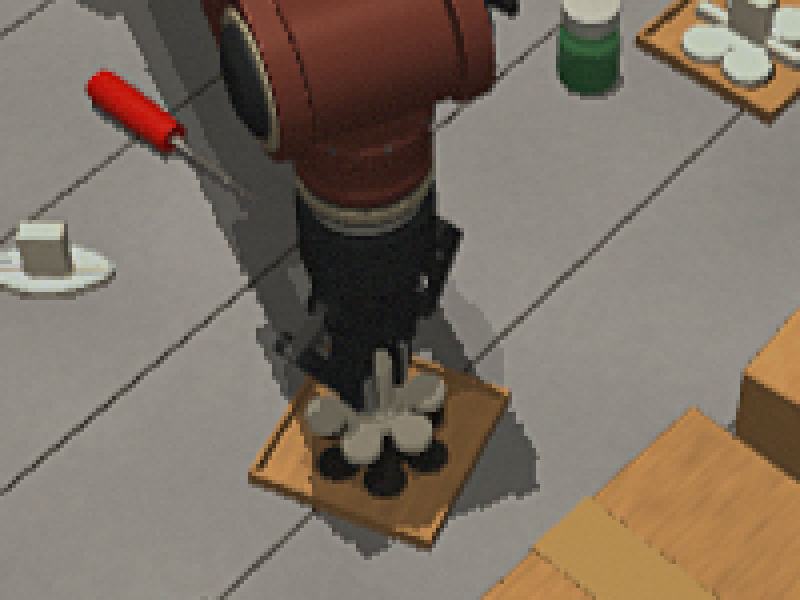

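```bash
python3 -m handwheel '{"offset":[[0,0,-0.2],[0,0,-0.4],[0,0,-0.6],[0,0,-0.72],[0,0,-0.8],[0,0,-0.84],[0,0,-0.84],[0,0,-0.84],[0,0,-0.84],[0,0,-0.84]],"roll":[0,0,0,0,0,0,0,0,0,0]}'
python3 -m handwheel '{"offset":[[0,0,0],[0,0,0],[0,0,0],[0,0,0],[0,0,0],[0,0,0],[0,0,0.3],[0,0,0.9],[0,0,1.6],[0,0,2.4]],"roll":[0,0,0,0,0,0,0,0,0,0]}' 50
```

```text
t: 23.4
tool_pos: [0.6462, -0.2154, 0.0195]
tool_rot: [-2.217, 2.225, -0.001]
contact_force: [-4.2, 2.2, 5.5]
opening: 0.0203
t: 24.4
tool_pos: [0.6455, -0.2151, 0.1156]
tool_rot: [2.217, -2.225, -0.001]
contact_force: [-0.9, 0.2, 0.3]
opening: 0.0502
```

```bash
python3 -m handwheel '{"offset":[[-0.3,0,0.2],[-0.9,-0.15,0.3],[-1.7,-0.3,0.3],[-2.5,-0.4,0.3],[-3.4,-0.6,0.3],[-4.3,-0.7,0.3],[-5.1,-0.9,0.2],[-5.8,-1.0,-0.2],[-6.2,-1.09,-0.7],[-6.27,-1.09,-1.15]],"roll":[0.7,1.4,2.1,2.8,3.5,4.2,4.9,5.6,6.2,6.8]}' 50
python3 -m handwheel '{"offset":[[0,0,0],[0,0,0],[0,0,0],[0,0,0],[0,0,0],[0,0,0],[0,0,0],[0,0,0],[0,0,0],[0,0,0]],"roll":[0,0,0,0,0,0,0,0,0,0]}'
python3 - <<'E'
from station import ctrl
import cv2,numpy as np
from scipy.spatial.transform import Rotation as R
o=ctrl.get_obs();x=R.from_rotvec(o["tool_rot"]).as_matrix()[:,0]
d=ctrl.get_image("scene"); cv2.imwrite("pics/s7.png",cv2.resize(d["img"][140:290,80:280,::-1],(800,600),interpolation=3)); print(o["tool_pos"],np.degrees(np.arctan2(x[1],x[0])))
E
```

```text
t: 25.4
tool_pos: [0.3938, -0.2594, 0.0689]
tool_rot: [2.854, -1.312, 0.002]
contact_force: [-0.2, 0.8, 0.2]
opening: 0.0502
t: 26.4
tool_pos: [0.3951, -0.2588, 0.0685]
tool_rot: [-2.854, 1.313, 0.0]
contact_force: [-0.2, 0.2, 0.1]
opening: 0.0503
[ 0.39505089 -0.25879617  0.0684537 ] -49.41672661966069
```

View pics/s7.png

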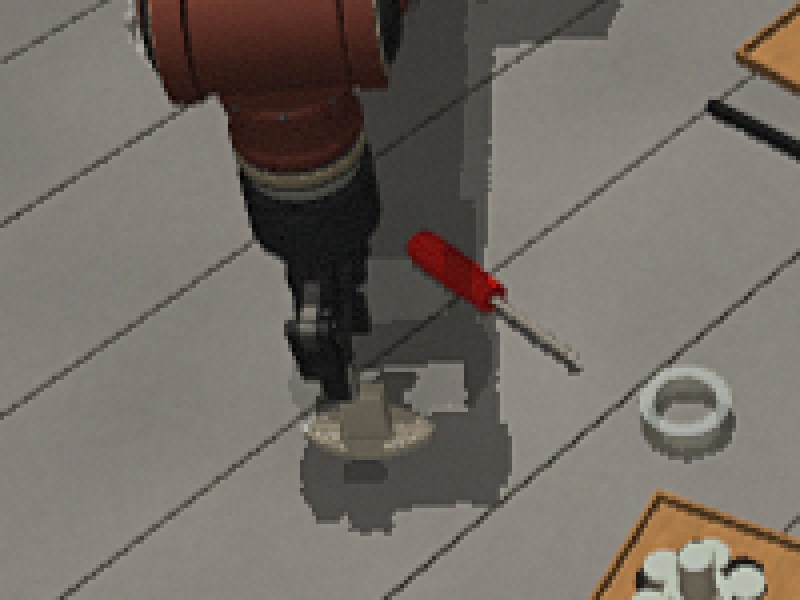

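```bash
python3 -m handwheel '{"offset":[[0,0,-0.2],[0,0,-0.5],[0,0,-0.8],[0,0,-1.1],[0,0,-1.25],[0,0,-1.3],[0,0,-1.3],[0,0,-1.3],[0,0,-1.3],[0,0,-1.3]],"roll":[0,0,0,0,0,0,0,0,0,0]}'
python3 -m handwheel '{"offset":[[0,0,0],[0,0,0],[0,0,0],[0,0,0],[0,0,0],[0,0,0],[0,0,0],[0,0,0],[0,0,0],[0,0,0]],"roll":[0,0,0,0,0,0,0,0,0,0]}' 0 60
```

```text
t: 27.45
tool_pos: [0.3954, -0.2591, 0.0171]
tool_rot: [2.854, -1.313, 0.002]
contact_force: [-0.9, -0.3, -0.3]
opening: 0.0501
t: 28.45
tool_pos: [0.3953, -0.259, 0.0167]
tool_rot: [2.854, -1.313, 0.001]
contact_force: [-0.8, 0.9, 4.0]
opening: 0.0153
```

```bash
python3 -m handwheel '{"offset":[[0,0,0.3],[0,0,1.0],[0,0.1,2.0],[0,0.4,3.0],[0,1.0,3.8],[0,1.8,4.2],[0,2.8,4.2],[0,3.9,4.2],[0.1,5.0,4.2],[0.2,6.1,4.2]],"roll":[0,0,0,0,0,-0.5,-1.2,-2.0,-2.8,-3.6]}'
python3 -m handwheel '{"offset":[[0.1,1.1,0],[0.2,2.2,0],[0.4,3.3,0],[0.7,4.4,0],[1.0,5.5,0],[1.4,6.6,0],[1.8,7.7,0],[2.2,8.8,0],[2.6,9.8,0],[2.9,10.7,0]],"roll":[-0.6,-1.2,-1.8,-2.4,-3.0,-3.6,-4.1,-4.4,-4.6,-4.67]}'
python3 -m handwheel '{"offset":[[0.2,0.5,0],[0.34,0.75,-0.2],[0.34,0.77,-0.8],[0.34,0.77,-1.5],[0.34,0.77,-2.2],[0.34,0.77,-2.8],[0.34,0.77,-3.2],[0.34,0.77,-3.3],[0.34,0.77,-3.3],[0.34,0.77,-3.3]],"roll":[0,0,0,0,0,0,0,0,0,0]}'
python3 - <<'E'
from station import ctrl
import cv2,numpy as np
from scipy.spatial.transform import Rotation as R
d=ctrl.get_image("scene"); cv2.imwrite("pics/s8.png",cv2.resize(d["img"][60:210,270:470,::-1],(800,600),interpolation=3))
o=ctrl.get_obs();x=R.from_rotvec(o["tool_rot"]).as_matrix()[:,0]; print(o["tool_pos"],np.degrees(np.arctan2(x[1],x[0])))
E
```

```text
t: 29.45
tool_pos: [0.4022, -0.0131, 0.1844]
tool_rot: [2.554, -1.83, -0.0]
contact_force: [0.8, 0.8, -2.2]
opening: 0.0148
t: 30.45
tool_pos: [0.5189, 0.4149, 0.1838]
tool_rot: [2.039, -2.388, -0.0]
contact_force: [0.0, -0.1, -1.1]
opening: 0.015
t: 31.45
tool_pos: [0.5336, 0.4444, 0.0542]
tool_rot: [-2.038, 2.388, -0.001]
contact_force: [-1.1, 0.9, -1.1]
opening: 0.0152
[0.53379768 0.4446283  0.05459788] -99.03949606662867
```

View pics/s8.png

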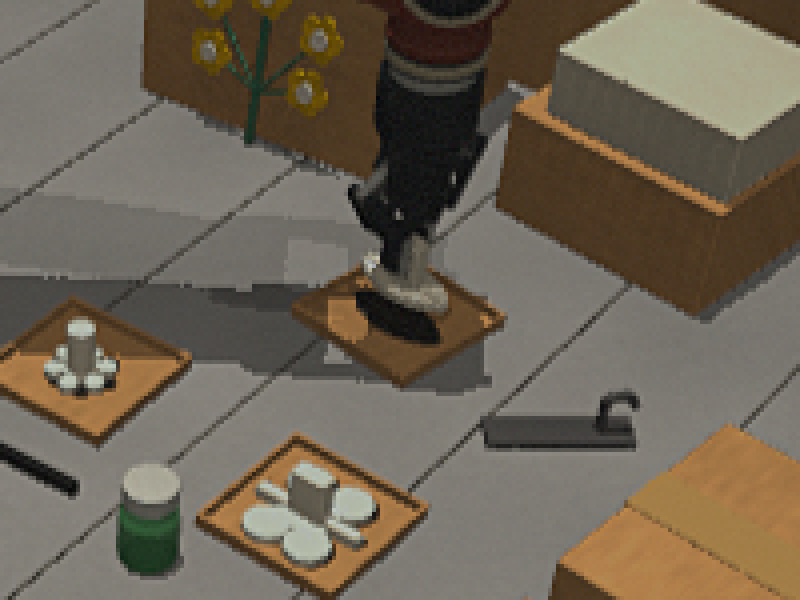

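Aligned over the leaf print. Lower, release, then retreat.

```bash
python3 -m handwheel '{"offset":[[0,0,-0.2],[0,0,-0.4],[0,0,-0.6],[0,0,-0.75],[0,0,-0.82],[0,0,-0.86],[0,0,-0.86],[0,0,-0.86],[0,0,-0.86],[0,0,-0.86]],"roll":[0,0,0,0,0,0,0,0,0,0]}'
python3 -m handwheel '{"offset":[[0,0,0],[0,0,0],[0,0,0],[0,0,0],[0,0,0],[0,0,0],[0,0,0.3],[0,0,0.9],[0,0,1.6],[0,0,2.4]],"roll":[0,0,0,0,0,0,0,0,0,0]}' 50
python3 -m handwheel '{"offset":[[0,0,0.8],[0,0,1.6],[-0.4,-0.5,2.4],[-0.8,-1.2,3],[-1.2,-2,3.2],[-1.6,-2.8,3.2],[-2,-3.6,3.2],[-2.4,-4.4,3.2],[-2.6,-5.2,3.2],[-2.6,-6,3.2]],"roll":[0,0,0,0,0,0,0,0,0,0]}'
python3 -m handwheel '{"offset":[[0,-0.6,0],[0,-1.5,0],[0,-2.5,0],[0,-3.5,0],[0,-4.5,0],[0,-5.5,0],[0,-6.5,0],[0,-7.5,0],[0,-8.5,0],[0,-9,0]],"roll":[0,0,0,0,0,0,0,0,0,0]}'
python3 - <<'E'
from station import ctrl
import cv2,numpy as np
for n in ("scene","top"):
    d=ctrl.get_image(n); cv2.imwrite(f"pics/{n}9.png",d["img"][:,:,::-1]); np.savez(f"{n}9.npz",**d)
E
```

```text
t: 32.5
tool_pos: [0.5328, 0.4442, 0.0198]
tool_rot: [2.039, -2.389, -0.0]
contact_force: [-3.6, -3.1, 6.6]
opening: 0.0149
t: 33.5
tool_pos: [0.5323, 0.4437, 0.1152]
tool_rot: [2.039, -2.389, -0.0]
contact_force: [0.3, 0.1, -0.2]
opening: 0.05
t: 34.5
tool_pos: [0.4277, 0.203, 0.2432]
tool_rot: [-2.04, 2.387, -0.001]
contact_force: [1.0, -0.3, 0.7]
opening: 0.0499
t: 35.5
tool_pos: [0.4283, -0.1587, 0.2433]
tool_rot: [-2.036, 2.392, -0.003]
contact_force: [0.0, 0.3, 0.1]
opening: 0.0497
```

View pics/scene9.png

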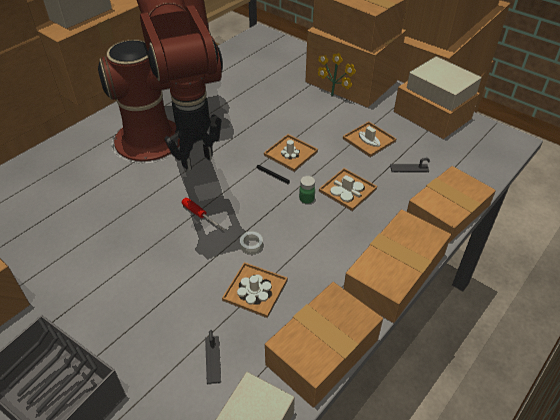

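View pics/top9.png

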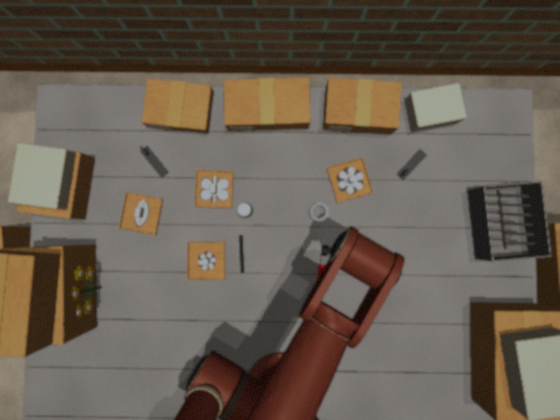

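All four are in their trays and the jar is still standing. Next, a numerical check of the placings.

```bash
python3 - <<'E'
from meas import *
t=dict(np.load("top9.npz")); s=dict(np.load("scene9.npz"))
tr=dict(tDL=(.6463,-.2153),tBF=(.614,.2145),tDS=(.3875,.234),tLF=(.533,.444))
rows=[]
for k,c in tr.items():
    ims=[]
    for d in(t,s):
        im=rect(d,.010,*c,half=.065)
        hs=cv2.cvtColor(im,cv2.COLOR_RGB2HSV)
        mx=np.percentile(im.min(2),99)
        m=((im.min(2)>.62*mx)).astype(np.uint8); m[:18]=m[-18:]=0; m[:,:18]=m[:,-18:]=0
        p=np.argwhere(m)[:,::-1].astype(np.float32)
        (x,y),r=cv2.minEnclosingCircle(p); rc=cv2.minAreaRect(p)
        if d is t: print(k,"circ off mm",round((130-y)/2,1),round((130-x)/2,1),"dia",round(r,1),"rect",np.round((130-np.array(rc[0])[::-1])/2,1),np.round(np.array(rc[1])/2,1),round(rc[2],1))
        v=cv2.resize(im[:,:,::-1],(200,200)).copy(); cv2.drawMarker(v,(100,100),(0,0,255),0,12); ims.append(v)
    rows.append(np.vstack(ims))
cv2.imwrite("pics/chk.png",np.hstack(rows))
a=np.load("scene0.npz");
for z,uv in((.07,(245,210)),): print("jar top",ray(t,uv,z))
E
```

```text
tDL circ off mm 0.2 0.2 dia 157.7 rect [0.2 0.2] [111.5 111.5] 90.0
tBF circ off mm -1.2 -2.5 dia 103.5 rect [-0.8 -2.2] [89.5 92.5] 90.0
tDS circ off mm -1.2 -3.0 dia 60.8 rect [-1.2 -3.1] [60.7 54.9] 47.9
tLF circ off mm 0.2 0.2 dia 157.7 rect [0.2 0.2] [111.5 111.5] 90.0
jar top [[0.54403715 0.10786429]]
```

View pics/chk.png

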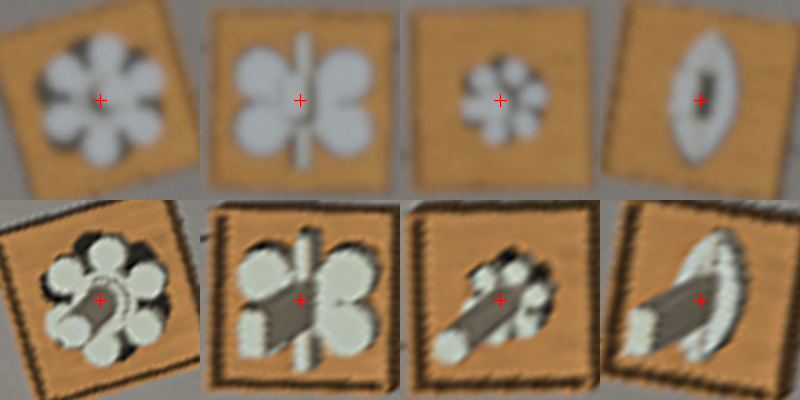

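```bash
python3 - <<'E'
from station import ctrl
o=ctrl.get_obs(); print(o["t"],abs(o["dq"]).max()); print(ctrl.finish_job())
E
```

```text
35.6 0.052200068704910334
the job is handed in; nothing more can be done
None
```

I packed all four pegs, each gripped by its post and set on its own print, and handed the job in at about 35.6 s of the 115 s allowed. No verdict was reported.

**Centring:** The last pictures from both cameras show every peg lying flat and peg upward. The numeric check put the butterfly within about 3 mm of its tray's centre and the small daisy about 3 mm off. For the large daisy and the leaf that check failed, because its colour mask also took in the tray. Those two I judged by eye in the flattened views, where they look within a few millimetres of centre.

**Direction:** I turned the butterfly and the leaf to the measured direction of their prints, and in the views they lie along them.

**Jar:** It stands in the same place in the last top picture as in the first, judged by eye. The arm ended clear above the table with the gripper empty, and the force readings printed after each move stayed below 10 N.

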